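Load a pot into the latched sample reader

ROBOT

A 7-joint arm with a two-finger parallel gripper is mounted at the origin on a cart in front of the work surface, level with it; the furniture and walls round the work are solid. World frame = base frame: x ahead of the robot, y to its left, z up, the work surface at z = 0. Lengths are in m, angles in rad, forces in N, time in s.
With the tool pointing down it reaches from about 0.4 to 0.85 m from the base axis. Payload 4.5 kg.
Tool frame: the origin (TCP) lies at the very end of the fingers, on their centre line; the grasp point (between the pads) lies 19 mm behind it; z points along the fingers, y is the line along which they close (so a half turn about z gives the same grasp; the last joint's range is limited). The gripper opens to 88 mm and grips with 3 to 60 N. Pads are 18 mm wide; open, the fingers measure 123 mm over their backs; the gripper's body (75 mm by 187 mm) begins 45 mm behind the grasp point.
Start: joints at [-1.265, 0.689, -0.195, 1.565, 0.157, 0.902, -0.215], TCP at [0.168, 0.602, 0.201] pointing down, gripper open.
Joint ranges: [-3.01, 3.01], [-0.46, 2.08], [-1.47, 1.51], [0.13, 2.56], [-1, 4.14], [0.04, 2.09], [-2.66, 2.66]. Speed limits (rad/s): [2.57, 2.57, 3.14, 3.14, 3.14, 3.14, 3.14].

INTERFACE

Orientations are given as a unit quaternion [x, y, z, w].
In Python, from plant import env, effector, status, imaging, order gives the robot as it stands. Calls block until the motion is done:
- env.move_ptp(position, orientation): joint-space move of the TCP to a pose.
- env.move_straight(position, rotation=None, vel=0.15, f_stop=None): straight line of the TCP; rotation=None keeps the orientation; vel is the mean speed in m/s. With f_stop (N) it stops when the force on the tool has changed by that much, and returns True; else False.
- env.move_joints(angles): joint-space move.
- effector.gripper_to(opening, squeeze=None): opening from 0.0 (shut) to 1.0 (fully open); squeeze is the grip in N (None keeps the last); returns when the fingers have stopped.
- env.wait(seconds).
- env.ik(position, orientation): joint angles nearest the present ones, or None.
- status.get_obs(): the state.
- imaging.grab_frame(name): name is "scene" or "top" or "wrist"; returns a dict with "image" (400x640x3 uint8, blue, green, red), "depth" (400x640 float32, m along the optical axis (not along the pixel's ray), 0 where there is no reading), "fx", "fy", "cx", "cy" (pixels), "R" (3x3) and "t" (3): a world point X has camera coordinates R X + t. Camera axes: x right, y down, z forward; pixel columns grow to the right and rows downward; lengths in m; the calibration is good to about 2 mm. A picture is of the moment at which its call begins.
A pose or a line that the arm cannot do raises env.MotionError and nothing moves.
- order.job_done(): hands the job in; it is judged then, once.
The state is a dict: "clock": time; "joint_positions": joint angles; "joint_velocities": joint speeds; "effort": joint torques, N m; "tool_pos": TCP position; "tcp_rot": TCP orientation; "ft_force": force on the tool from outside, world axes, zero at the start; "wrist_torque": the same for the moment, N m; "opening": opening from 0.0 (shut) to 1.0 (fully open); "gripper_force": force on a finger pad.
Only numpy, scipy, OpenCV 4.12 (cv2) and the standard library are available. Lean on these libraries where they do the work, as an engineer would, in place of code of your own. Each camera call takes 0.05 s, during which the arm holds its last target. There are 200 camera calls.

TASK

Load the black film pot into the sample reader: press the thumb tab at its front until the lid springs open, stand the pot upright and fully down in the round well and let go, then push the lid shut until the latch snaps and holds it. Work gently and by feel, never pressing on the reader with more than about 20 N, and leave the small bottle and the carton standing where they are.

Things in the scene. Friction and masses are not known exactly. Their poses are not given: they have to be found in the camera images.
- reader: Sample reader: white case, grey lid, dark foot plate; 162 deep (x), 100 wide (y), 84-96 mm high, fixed. Origin under it on the worktop, x to its back, y left; tab at the front (-x). Only the foot plate is measured: the case, with tab, lid and well, stands h higher on screw feet, h = 0 to 12 mm, never reported: feel for it. All heights told are for h = 0. Deck (case top) z = 50 mm.
- reader_press (a point): Press point on the thumb tab, a black ribbed pad: x = -84, y = 0, z = 58 mm (+h) of the reader; pad x -100 to -54, y -18 to 18. Behind it (x -54 to -43) the latch hook stands up to z = 70 and tips forward 6 mm: keep fingers off. Sprung; pressed straight down 2 N at first, some 3.5 N where the latch lets go, 5 to 6 mm down, and has a hard stop 8 mm down. Then the lid springs open.
- reader_hinge (a point): Hinge line of the lid, along y, at x = +52, y = 0, z = 51 mm (+h) of the reader. The lid is a box open below, walls 3 mm; shut it spans x -42 to +56, y -45 to 45, flat roof at z = 85 mm (+h), that is 34 mm above the hinge line. Open it stands 100 degrees up and back, its top 146 mm (+h) high and its roof edge 51 mm behind the hinge line.
- reader_lid (a joint): Angle of the lid, rad: 0 latched shut, 1.75 fully open (it swings there by its spring), -0.03 hard stop just below shut. To shut: push the roof from behind, forward and down round the hinge line; near the roof's front edge this takes 1 to 2 N, in the last few mm 5 to 12 N until the hook snaps over; the hard stop is only 2 to 3 mm lower.
- reader_tab (a joint): Angle of the thumb tab, rad: 0 at rest, about 0.14 where the latch lets go, 0.22 at its stop.
- reader_well (a point): Centre of the mouth of the round well in the deck, at x = +2, y = 0, z = 50 mm (+h) of the reader. The well is 33.6 mm wide with a 2 mm chamfer and 24 mm deep; the pot stands 28 mm proud of the deck when fully down.
- film_pot: Black film pot, a plain round can standing loose: body 31.6 mm across, cap 34.4 mm across from 42 to 51 mm up; 52 mm high, about 20 g. Origin at the centre of its underside, z up. For loading take it by the cap from above, fingertips at least 30 mm above its foot.
- vial_b: Small white bottle, 27 mm across, 78 mm high, standing loose; a bystander. Origin at the centre of its underside.
- stain_kit: Small carton, 40 x 52 x 62 mm, standing loose; a bystander. Origin at the centre of its underside.

How it is judged:
By the outcome, as a careful person would: the job done as asked, in the order asked, and still so for the second after the job is handed in, with the robot touching nothing.
It also fails if it takes over 72 s, if anything falls off the work surface, if the arm or the gripper's body presses on something with over 40 N, if the wrist force passes 120 N, or if a joint passes its speed limit or range.

## Working session

There is one attempt and no reset: what is moved stays moved. The work goes in short steps, each a Python script; the robot and the scene stay as the last script left them, time stands still between calls to the robot, and variables do not carry over. Pictures are saved under pics/ and viewed, at most 10 in all, crops included, and the job is handed in when it is done.

```bash
mkdir -p pics; ls
python3 - <<'E'
from plant import env, effector, status, imaging, order
import cv2,numpy as np
for n in("scene","top"):
    f=imaging.grab_frame(n); cv2.imwrite(f"pics/{n}0.png",f["image"]); np.savez(f"{n}0.npz",**f)
    print(n,f["fx"],f["cx"],f["cy"],f["R"].round(3).tolist(),(-f["R"].T@f["t"]).round(3))
o=status.get_obs();print(o["clock"],o["tcp_rot"],o["ft_force"])
E
```

```text
pics
scene 390.3314419064468 319.5638870747059 196.10251736592738 [[-0.753, -0.658, 0.018], [-0.334, 0.359, -0.872], [0.567, -0.662, -0.49]] [0.02  0.539 0.494]
top 389.4368773936676 323.19157256630325 195.51641590390142 [[0.017, -1.0, 0.015], [-0.99, -0.019, -0.141], [0.141, -0.012, -0.99]] [ 0.383 -0.013  0.9  ]
0.1 [ 1.35443280e-01  9.90784777e-01 -7.99994430e-04 -5.81290465e-05] [ 0.43174699  0.10724039 -0.20901516]
```

View pics/scene0.png

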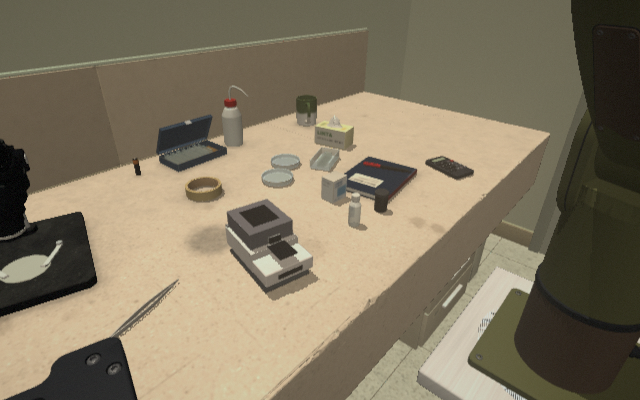

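View pics/top0.png

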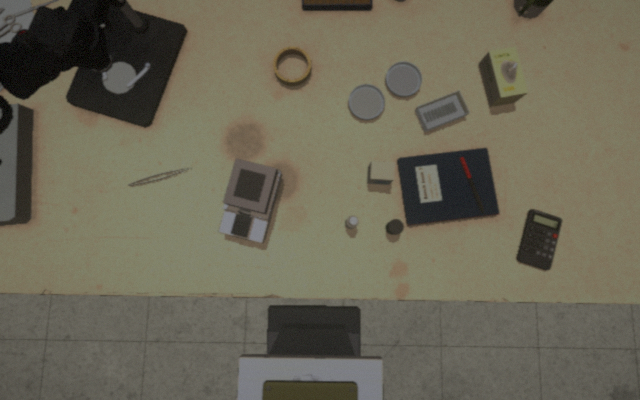

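The scene view shows the reader at about (270,245), bottle (355,210), pot (381,201) and carton (334,188). In the top view the reader is at (250,200) with its tab toward the robot at (241,225). The pot is at (394,227), bottle (351,222) and carton (380,174).

```bash
cat > h.py <<'E'
import numpy as np,cv2
def cloud(f):
    d=f["depth"]; v,u=np.mgrid[:d.shape[0],:d.shape[1]]
    c=np.stack([(u-f["cx"])/f["fx"]*d,(v-f["cy"])/f["fy"]*d,d],-1)
    P=(c-f["t"])@f["R"]; P[d<=0]=np.nan; return P
def ray(f,u,v,z):
    r=f["R"].T@np.array([(u-f["cx"])/f["fx"],(v-f["cy"])/f["fy"],1]); o=-f["R"].T@f["t"]
    return o+r*(z-o[2])/r[2]
E
python3 - <<'E'
from h import *
for n,rois in (("top",dict(reader=(205,290,145,255),pot=(382,406,214,242),vial=(340,362,210,236),kit=(362,396,156,190))),("scene",dict(reader=(220,320,195,295),pot=(372,390,186,214),vial=(345,364,190,232),kit=(318,347,170,206)))):
    f=np.load(n+"0.npz"); P=cloud(f)
    tb=P[300:380,300:340] if 0 else P
    for k,(a,b,c,d) in rois.items():
        Q=P[c:d,a:b].reshape(-1,3); Q=Q[np.isfinite(Q[:,2])]
        g=Q[Q[:,2]<.012]; print(n,k,"table z",np.median(g[:,2]).round(4) if len(g) else None,len(Q))
        Q=Q[Q[:,2]>.02]
        if len(Q)<10: print("few");continue
        print("   min",Q.min(0).round(3),"max",Q.max(0).round(3),"ztop95",np.percentile(Q[:,2],95).round(4))
        t=Q[Q[:,2]>np.percentile(Q[:,2],95)-.008]
        r=cv2.minAreaRect((t[:,:2]*1000).astype(np.float32)); print("   toprect",r,len(t),t[:,2].mean().round(4),t[:,2].std().round(4))
        if k=="reader":
            for lo,hi in((.01,.04),(.045,.064),(.064,.08),(.08,.105)):
                t=Q[(Q[:,2]>lo)&(Q[:,2]<hi)]; print("   ",lo,len(t),np.median(t[:,2]).round(4),cv2.minAreaRect((t[:,:2]*1000).astype(np.float32)))
for n,(a,b,c,d) in (("top",(205,290,145,255)),("scene",(215,325,190,300))):
    f=np.load(n+"0.npz"); cv2.imwrite(f"pics/{n}c.png",cv2.resize(f["image"][c:d,a:b],None,fx=5,fy=5,interpolation=cv2.INTER_CUBIC))
E
```

```text
top reader table z -0.0036 9314
   min [0.4   0.072 0.02 ] max [0.573 0.204 0.099] ztop95 0.0959
   toprect ((516.9842529296875, 131.8975830078125), (90.51993560791016, 97.8602523803711), 77.15121459960938) 1997 0.094 0.0015
    0.01 88 0.0331 ((464.6749267578125, 99.787353515625), (65.90684509277344, 178.05401611328125), 52.557682037353516)
    0.045 951 0.0479 ((488.9284973144531, 138.09149169921875), (101.51873779296875, 163.53988647460938), 77.0916748046875)
    0.064 490 0.0675 ((487.85760498046875, 125.70315551757812), (76.65290832519531, 167.83206176757812), 51.14103698730469)
    0.08 2039 0.094 ((512.1025390625, 132.9497528076172), (90.40594482421875, 108.09465789794922), 76.98790740966797)
top pot table z -0.0032 671
   min [ 0.422 -0.199  0.02 ] max [ 0.455 -0.166  0.054] ztop95 0.0526
   toprect ((438.58612060546875, -182.5873565673828), (32.90287399291992, 33.16552734375), 0.4671993851661682) 197 0.0498 0.0017
top vial table z -0.0033 568
   min [ 0.435 -0.1    0.024] max [ 0.46  -0.074  0.08 ] ztop95 0.0786
   toprect ((448.71612548828125, -86.80260467529297), (17.06114
[... 1014 characters left out ...]
9)
scene pot table z -0.0012 503
   min [ 0.422 -0.195  0.02 ] max [ 0.455 -0.16   0.053] ztop95 0.051
   toprect ((438.8033447265625, -176.48153686523438), (32.409996032714844, 33.095558166503906), 44.219459533691406) 108 0.0491 0.0021
scene vial table z -0.0025 796
   min [ 0.435 -0.168  0.02 ] max [ 0.541 -0.069  0.078] ztop95 0.0768
   toprect ((448.398681640625, -82.09956359863281), (19.67228126525879, 16.971548080444336), 74.72212219238281) 56 0.0747 0.0027
scene kit table z -0.0025 1042
   min [ 0.539 -0.176  0.02 ] max [ 0.584 -0.118  0.063] ztop95 0.0616
   toprect ((562.3574829101562, -146.9757843017578), (54.18006134033203, 43.857357025146484), 87.40747833251953) 210 0.0598 0.0021
```

View pics/topc.png

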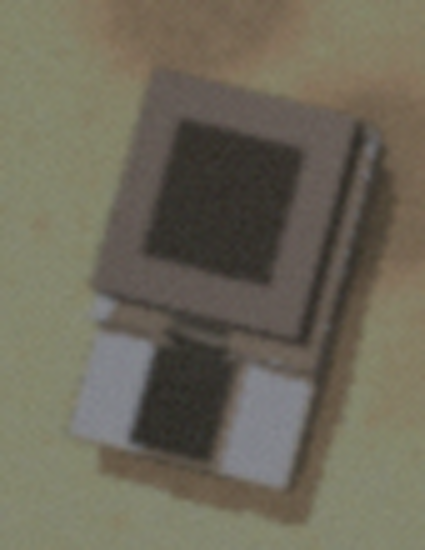

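The crop confirms the reader yaw of about -13°, with the tab at the bottom, the roof centre near (517,132) mm and the pot near (438.6,-180) mm. The two views differ by about 5 mm in y, so I'll check with the wrist camera from close by.

```bash
cat >> h.py <<'E'
from plant import env, effector, status, imaging, order
def down(beta):  # tool pointing down, closing axis at angle beta (deg)
    p=np.radians(beta+90)/2; return [np.cos(p),np.sin(p),0,0]
YAW=-13.0
def W(org,x,y=0.,z=0.,yaw=None):
    a=np.radians(YAW if yaw is None else yaw); return [org[0]+x*np.cos(a)-y*np.sin(a),org[1]+x*np.sin(a)+y*np.cos(a),z]
def snap(n):
    f=imaging.grab_frame("wrist"); np.savez(n+".npz",**f); cv2.imwrite(f"pics/{n}.png",f["image"]); return f
E
python3 - <<'E'
from h import *
effector.gripper_to(0.0,20)
org=(.510,.1335)
env.move_ptp(W(org,-84,z=0) and [.42,.15,.27],down(77))
f=snap("w1"); print(f["R"].round(3).tolist(),(-f["R"].T@f["t"]).round(3)); o=status.get_obs(); print(o["clock"],o["tool_pos"],o["ft_force"])
E
```

```text
[[0.223, 0.975, 0.001], [0.929, -0.213, 0.302], [0.294, -0.066, -0.953]] [0.344 0.168 0.454]
3.3417 [0.41996186 0.15113205 0.26994375] [ 0.80957313 -0.27684522 -0.39724178]
```

View pics/w1.png

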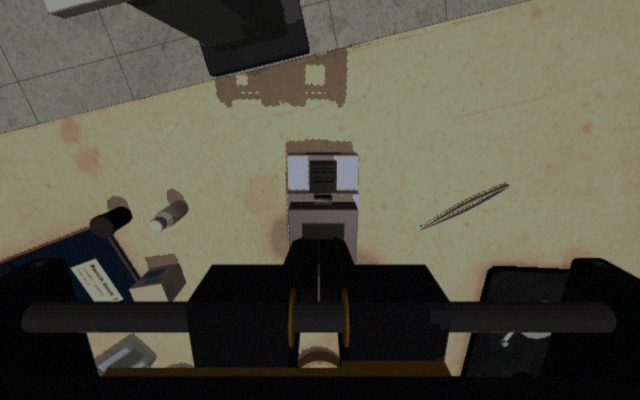

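The wrist view shows the reader squarely aligned, with its ribbed pad at about (322,177) and the hook at (322,199). The pot is at (110,220) and the bottle at (168,215).

Run:
```python
from h import *
f=np.load("w1.npz"); P=cloud(f); g=f["image"].max(2)
def st(m,name):
    Q=P[m]; Q=Q[np.isfinite(Q[:,2])]; print(name,len(Q),Q.mean(0).round(4),np.median(Q,0).round(4),Q[:,2].std().round(4)); return Q
T=P[100:140,380:480].reshape(-1,3); print("table",np.nanmedian(T[:,2]))
m=np.zeros(g.shape,bool); m[150:195,285:362]=1; w=m&(f["image"].min(2)>120)
Q=st(w,"white"); print(cv2.minAreaRect((Q[:,:2]*1000).astype(np.float32)))
ys,xs=np.where(w); print("white px",xs.min(),xs.max(),ys.min(),ys.max())
m=np.zeros(g.shape,bool); m[160:192,305:340]=1; Q=st(m&(g<70),"pad"); print(cv2.minAreaRect((Q[:,:2]*1000).astype(np.float32)))
for r in (155,165,172,180,188,196,200,204,208,215,222): print(r,P[r,322].round(4),g[r,322],P[r,300].round(4))
m=np.zeros(g.shape,bool); m[195:240,91:140]=1
Q=P[m]; t=Q[Q[:,2]>.043]; print("pot",cv2.minAreaRect((t[:,:2]*1000).astype(np.float32)),t[:,2].mean())
# reader side edges by white case line fit
for r in (160,170,180,210,220,230):
    row=P[r,270:380]; k=np.where(row[:,2]>.035)[0]; print(r,k.min()+270,k.max()+270,row[k.min()+1].round(4),row[k.max()-1].round(4))
```

```text
table -0.0009075725225171758
white 1404 [0.4342 0.1553 0.0488] [0.4339 0.1728 0.0489] 0.0016
((436.146484375, 160.02931213378906), (109.9076919555664, 47.33468246459961), 76.97122955322266)
white px 287 361 156 189
pad 849 [0.4343 0.154  0.0681] [0.4339 0.1541 0.069 ] 0.0045
((438.0285949707031, 153.02450561523438), (48.52104187011719, 47.94277572631836), 76.9810791015625)
155 [0.4107 0.159  0.0469] 77 [0.4041 0.1294 0.0454]
165 [0.42   0.1566 0.0687] 32 [0.4175 0.1261 0.0464]
172 [0.4289 0.1546 0.07  ] 23 [0.4267 0.124  0.0488]
180 [0.4399 0.1521 0.0684] 25 [0.438  0.1211 0.0477]
188 [nan nan nan] 29 [0.4489 0.1185 0.0495]
196 [0.4595 0.1476 0.0755] 11 [0.457  0.1172 0.0613]
200 [0.4631 0.1467 0.0816] 90 [0.4627 0.1158 0.0613]
204 [0.4708 0.1451 0.0746] 38 [0.4643 0.1161 0.0741]
208 [0.4707 0.1449 0.0909] 27 [0.4644 0.1171 0.0906]
215 [0.4779 0.1432 0.097 ] 91 [0.4716 0.1157 0.0969]
222 [0.4881 0.1409 0.0949] 79 [0.4811 0.1133 0.0966]
pot ((441.1590881347656, -178.5538330078125), (32.55154037475586, 34.04167938232422), 65.02758026123047) 0.0505633596988091
160 287 358 [0.4066 0.112  0.0488] [0.4281 0.2045 0.0478]
170 287 358 [0.4203 0.1084 0.0485] [0.4412 0.2017 0.0506]
180 288 357 [0.4343 0.1062 0.0488] [0.455  0.1977 0.0503]
210 287 358 [0.4622 0.102  0.0949] [0.4815 0.1883 0.0964]
220 288 357 [0.4755 0.1    0.0959] [0.495  0.1845 0.0956]
230 288 357 [0.4889 0.0965 0.0962] [0.5087 0.1819 0.096 ]
```

```bash
echo 'ORG=(.5095,.1362)' >> h.py
python3 - <<'E'
from h import *
X=-.085
env.move_ptp(W(ORG,X,z=.105),down(77))
f0=status.get_obs()["ft_force"][2]
hit=env.move_straight(W(ORG,X,z=.056),vel=.02,f_stop=1.5)
o=status.get_obs(); z0=o["tool_pos"][2]; print("contact",hit,z0,o["tool_pos"],o["ft_force"]-f0 if 0 else o["ft_force"][2]-f0)
if hit and z0>.056:
    for i in range(1,9):
        s=env.move_straight(W(ORG,X,z=z0-.001*i),vel=.02,f_stop=8)
        o=status.get_obs(); F=o["ft_force"][2]-f0; print(i,o["tool_pos"][2].round(4),F.round(2),s)
        if s or (i>=6 and F>4.5): break
env.move_straight(W(ORG,X,z=.13),vel=.15)
f=snap("w2"); print(status.get_obs()["clock"],status.get_obs()["ft_force"])
P=cloud(f); print("max z in reader area",np.nanmax(P[190:260,290:355,2]))
E
```

```text
contact False 0.05606650306830768 [0.42671801 0.15532707 0.0560665 ] 0.023565543200552264
7.3333 [ 0.71287004  0.08925515 -0.21078198]
max z in reader area 0.19355782549347916
```

View pics/w2.png

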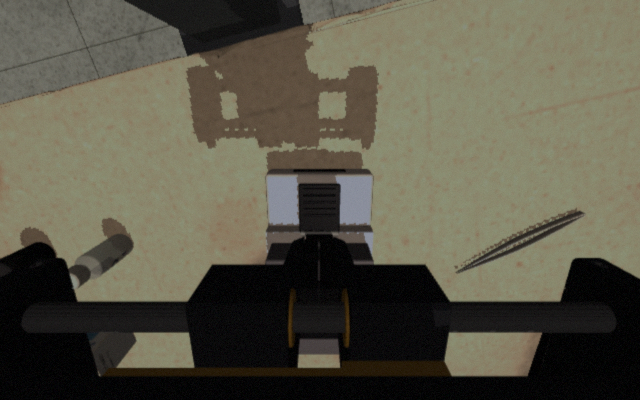

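The wrist view shows the pad still at (320,205) and the tool tip at about (318,240). No contact was felt, so I'll compare the projected TCP with what is seen.

Run:
```python
from h import *
o=status.get_obs(); print(o["opening"],o["tool_pos"],o["tcp_rot"],o["gripper_force"])
f=np.load("w2.npz"); P=cloud(f)
for X in (o["tool_pos"],o["tool_pos"]+[0,0,.019],W(ORG,-.085,z=.07),W(ORG,-.054,z=.07),W(ORG,-.1,z=.07)):
    c=f["R"]@np.array(X)+f["t"]; print(np.round(X,3),(f["fx"]*c[0]/c[2]+f["cx"]).round(1),(f["fy"]*c[1]/c[2]+f["cy"]).round(1))
for r in range(170,310,6): print(r,P[r,320].round(4),P[r,280].round(4))
s=imaging.grab_frame("scene"); np.savez("s1.npz",**s); cv2.imwrite("pics/s1.png",cv2.resize(s["image"][130:310,170:370],None,fx=3.5,fy=3.3))
```

```text
0.002535591434116153 [0.42615651 0.15502036 0.12932344] [ 1.13238842e-01  9.93567557e-01 -3.77674439e-04 -5.75136788e-04] 0.0
[0.426 0.155 0.129] 317.7 224.8
[0.426 0.155 0.148] 317.7 236.9
[0.427 0.155 0.07 ] 318.3 198.7
[0.457 0.148 0.07 ] 318.3 231.7
[0.412 0.159 0.07 ] 318.3 181.8
170 [0.4103 0.1608 0.0328] [0.4019 0.123  0.0317]
176 [0.4125 0.1602 0.0482] [0.4042 0.1246 0.0487]
182 [0.4178 0.159  0.0492] [0.4098 0.123  0.0481]
188 [0.4179 0.1588 0.0695] [0.4151 0.1216 0.049 ]
194 [0.4233 0.1576 0.0688] [0.4207 0.1201 0.0491]
200 [0.4288 0.1563 0.0679] [0.4267 0.1183 0.0479]
206 [0.434  0.1551 0.0685] [0.432  0.117  0.0493]
212 [0.4391 0.154  0.0696] [0.4379 0.1154 0.0491]
218 [0.4445 0.1527 0.0698] [0.444  0.1137 0.0486]
224 [0.4505 0.1513 0.0685] [0.4497 0.1123 0.0494]
230 [0.4559 0.1501 0.0693] [0.4528 0.1123 0.0567]
236 [0.4597 0.1492 0.0735] [0.4569 0.1118 0.0611]
242 [0.4183 0.1581 0.1725] [0.4625 0.1103 0.0619]
248 [0.4192 0.1579 0.1776] [0.4633 0.1116 0.0731]
254 [0.4191 0.1579 0.1841] [0.4636 0.1129 0.0843]
260 [0.4195 0.1578 0.1892] [0.4641 0.114  0.0941]
266 [0.422  0.1572 0.1903] [0.3917 0.1521 0.2387]
272 [0.4258 0.1563 0.1891] [0.392  0.1524 0.2415]
278 [0.429  0.1556 0.1891] [0.3921 0.1527 0.2445]
284 [0.4183 0.1579 0.2106] [0.3922 0.153  0.2473]
290 [0.4194 0.1576 0.213 ] [0.3924 0.1533 0.2496]
296 [0.4218 0.1571 0.2135] [0.3932 0.1532 0.251 ]
302 [0.4022 0.1614 0.2441] [0.3924 0.1539 0.2545]
308 [0.4016 0.1615 0.2475] [0.3935 0.1537 0.2553]
```

View pics/s1.png

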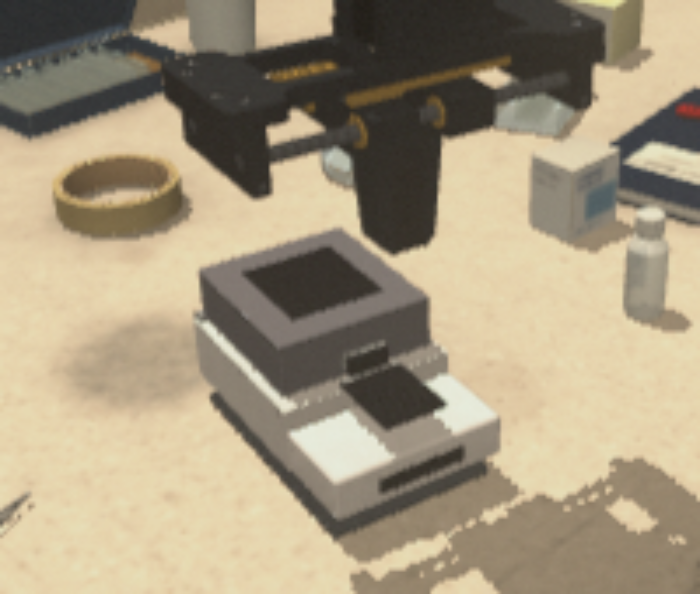

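The scene view shows the lid still shut and the finger tip at crop (395,250), i.e. full pixel (283,206), apparently well above the reader.

Run:
```python
from h import *
o=status.get_obs(); f=np.load("s1.npz"); P=cloud(f)
for dz in (0,.02,.043,.064):
    c=f["R"]@(np.array(o["tool_pos"])+[0,0,dz])+f["t"]; print(dz,(f["fx"]*c[0]/c[2]+f["cx"]).round(1),(f["fy"]*c[1]/c[2]+f["cy"]).round(1))
for r in range(168,222,3): print(r,P[r,281].round(3),P[r,286].round(3),f["image"][r,283])
```

```text
0 284.6 222.2
0.02 284.3 212.2
0.043 283.9 200.3
0.064 283.5 189.1
168 [0.398 0.185 0.25 ] [0.396 0.177 0.248] [40 45 50]
171 [0.398 0.186 0.246] [0.397 0.176 0.243] [39 46 49]
174 [0.398 0.186 0.241] [0.397 0.176 0.238] [42 48 52]
177 [0.418 0.167 0.222] [0.428 0.147 0.212] [43 48 53]
180 [0.419 0.167 0.217] [0.419 0.155 0.212] [41 48 53]
183 [0.419 0.167 0.211] [0.418 0.157 0.208] [37 45 50]
186 [0.419 0.167 0.206] [0.42  0.155 0.201] [41 48 53]
189 [0.419 0.167 0.201] [0.419 0.156 0.196] [39 47 52]
192 [0.419 0.168 0.196] [0.419 0.156 0.191] [40 49 53]
195 [0.419 0.168 0.19 ] [0.417 0.158 0.187] [43 49 53]
198 [0.418 0.169 0.185] [0.418 0.158 0.181] [42 51 56]
201 [0.418 0.169 0.18 ] [0.417 0.159 0.176] [42 49 54]
204 [0.419 0.168 0.174] [0.417 0.159 0.171] [42 50 54]
207 [0.419 0.169 0.168] [ 0.62  -0.035 -0.003] [138 168 185]
210 [ 0.618 -0.016 -0.003] [ 0.61  -0.025 -0.004] [175 213 230]
213 [0.493 0.101 0.095] [ 0.599 -0.014 -0.003] [122 129 137]
216 [0.485 0.108 0.095] [0.478 0.102 0.095] [115 122 131]
219 [0.476 0.117 0.096] [0.47  0.109 0.095] [114 121 130]
```

Both cameras put the finger ends about 39 mm above the reported TCP, with x and y agreeing, and that fits the missing contact. I'll confirm it by touch on the pad, expecting contact at a reported z of about 0.031.

Run:
```python
from h import *
X=-.085
env.move_straight(W(ORG,X,z=.05),vel=.1)
f0=status.get_obs()["ft_force"][2]
hit=env.move_straight(W(ORG,X,z=.016),vel=.015,f_stop=1.5)
o=status.get_obs(); z0=o["tool_pos"][2]; print("contact",hit,z0,o["ft_force"][2]-f0)
if hit and z0>.018:
    for i in range(1,9):
        s=env.move_straight(W(ORG,X,z=z0-.001*i),vel=.02,f_stop=6)
        o=status.get_obs(); F=o["ft_force"][2]-f0; print(i,o["tool_pos"][2].round(4),F.round(2),s)
        if s or F>6: break
env.move_straight(W(ORG,X,z=.11),vel=.15)
s=imaging.grab_frame("scene"); np.savez("s2.npz",**s); cv2.imwrite("pics/s2.png",cv2.resize(s["image"][130:310,170:370],None,fx=3.5,fy=3.3))
print(status.get_obs()["clock"],np.nanmax(cloud(s)[215:260,228:275,2]))
```

```text
contact True 0.03012398657582989 2.664444406436016
1 0.0291 3.5 False
2 0.0281 4.65 False
3 0.0271 4.93 False
4 0.0261 6.12 False
11.4083 0.08091561720032639
```

View pics/s2.png

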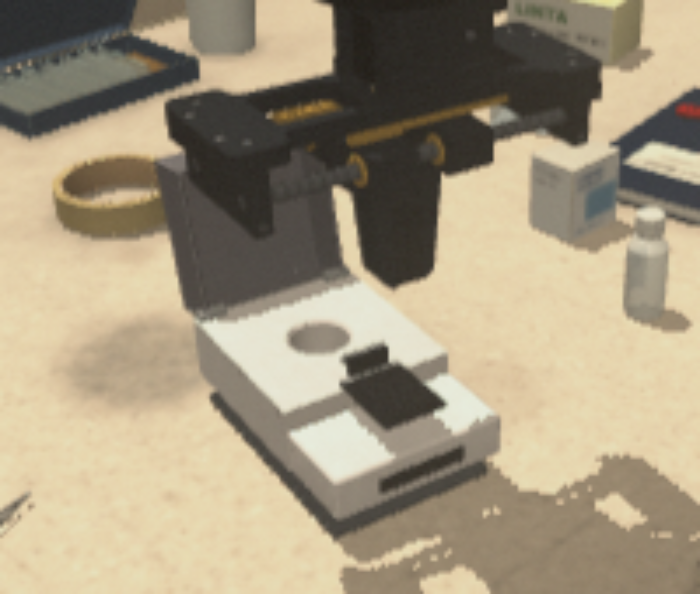

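The lid is open, standing at crop (250,230), and the well is visible at (318,337). Next I'll measure the well and the pot from the same relative wrist pose, so any camera bias cancels. I'll also touch the table to calibrate the tip height.

```bash
python3 - <<'E'
from h import *
D=.055
w=W(ORG,.002)
effector.gripper_to(1.0,20)
env.move_ptp(W(w,-D,z=.265),down(77)); f=snap("wwell"); o=status.get_obs(); tw=o["tool_pos"]; print(tw,o["clock"])
p=(.4395,-.179)
# touch table on the way, fingers shut
effector.gripper_to(0.0,20)
env.move_ptp([.43,.0,.03],down(77))
hit=env.move_straight([.43,.0,-.06],vel=.025,f_stop=2); print("table",hit,status.get_obs()["tool_pos"],status.get_obs()["ft_force"])
env.move_straight([.43,.0,.1],vel=.2)
effector.gripper_to(0.62,20)
env.move_ptp(W(p,-D,z=.255),down(77)); g=snap("wpot"); o=status.get_obs(); print(o["tool_pos"],o["clock"])
E
python3 - <<'E'
from h import *
for n,X,lo in (("wwell",W(ORG,.002,z=.0615),None),("wpot",[.4395,-.179,.052],None)):
    f=np.load(n+".npz"); c=f["R"]@np.array(X)+f["t"]; u=f["fx"]*c[0]/c[2]+f["cx"]; v=f["fy"]*c[1]/c[2]+f["cy"]
    u,v=int(u),int(v); P=cloud(f); print(n,u,v); print(f["image"].mean(2)[v-24:v+25:3,u-24:u+25:3].astype(int)); print((P[v-24:v+25:4,u-24:u+25:4,2]*1000).round(0))
E
```

```text
[0.45683354 0.14757222 0.26391303] 13.4583
wwell 318 205
[[141 146 143 144 146 149 145 146 145 142 144 144 144 144 144 143 147]
 [145 145 143 144 142 145 142 145 142 145 145 142 141 143 143 145 143]
 [142 145 142 142 146 146 143 144 142 143 145 144 147 143 145 145 143]
 [142 143 145 146 145 146 143 142 143 145 144 144 143 146 143 144 144]
 [146 143 144 145 144 142 141 142 141 140 143 143 143 144 145 141 144]
 [142 141 144 144 146 142 131 141 139 140 140 131 143 142 145 143 142]
 [142 146 143 143 143 129 141 145 144 145 145 137 127 146 143 143 143]
 [142 142 146 142 140 143 145 144 144 142 145 132  90 144 143 143 143]
 [144 144 144 145 122 118 143 145 145 145 128  91  58 141 144 143 146]
 [144 142 143 144 127  44  88 126  97  97  90  78  48 140 146 144 144]
 [143 144 146 144 141  62  44  71  83  78  58  44  92 146 144 144 146]
 [144 143 145 142 146 120  51  46  48  45  47  61 131 144 144 145 144]
 [142 142 144 143 142 144 125 100  75  84  93 132 144 146 143 144 143]
 [144 144 145 146 145 141 143 145 139 143 144 141 144 140 142 143 143]
 [143 143 142 147 143 144 143 142 143 145 142 145
[... 439 characters left out ...]

 [60. 61. 61. 60. 38. 37. 36. 37. 37. 60. 60. 61. 63.]
 [62. 61. 61. 60. 36. 37. 37. 37. 37. 38. 60. 61. 61.]
 [61. 60. 62. 61. 41. 36. 36. 36. 36. 51. 60. 61. 61.]
 [61. 62. 62. 61. 57. 45. 41. 41. 49. 59. 60. 60. 62.]
 [62. 61. 62. 60. 60. nan 58. 57. 60. 61. 60. 61. 61.]
 [60. 61. 59. 61. 61. 62. 60. 61. 61. 61. 61. 62. 60.]
 [60. 62. 62. 60. 61. 61. 61. 60. 62. 61. 61. 60. 61.]
 [61. 60. 60. 61. 62. 60. 62. 62. 60. 61. 61. 62. 62.]]Traceback (most recent call last):
  File "<stdin>", line 10, in <module>
plant.MotionError: the arm cannot follow that straight line within its joint ranges
Traceback (most recent call last):
FileNotFoundError: [Errno 2] No such file or directory: 'wpot.npz'
```

```bash
cat >> h.py <<'E'
def circ(f,m,z):
    k=cv2.findContours(m.astype(np.uint8),cv2.RETR_EXTERNAL,cv2.CHAIN_APPROX_NONE)[0]; k=max(k,key=cv2.contourArea)[:,0]
    q=np.array([ray(f,u,v,z)[:2] for u,v in k]); A=np.c_[2*q,np.ones(len(q))]; s=np.linalg.lstsq(A,(q**2).sum(1),rcond=None)[0]
    return s[:2],np.sqrt(s[2]+s[:2]@s[:2]),len(q)
E
python3 - <<'E'
from h import *
D=.055; p=(.4395,-.179)
env.move_straight([.43,.0,.1],vel=.2)
effector.gripper_to(0.62,20)
env.move_ptp(W(p,-D,z=.255),down(77)); g=snap("wpot"); o=status.get_obs(); print(o["tool_pos"],o["clock"])
f=np.load("wwell.npz"); P=cloud(f); m=np.zeros((400,640),bool); m[181:230,294:343]=1
print("well",circ(f,m&(P[...,2]<.057),.0605))
P=cloud(g); c=g["R"]@np.array([*p,.052])+g["t"]; u=int(g["fx"]*c[0]/c[2]+g["cx"]); v=int(g["fy"]*c[1]/c[2]+g["cy"])
m=np.zeros((400,640),bool); m[v-35:v+35,u-35:u+35]=1; mm=m&(P[...,2]>.047); t=P[mm]; print(u,v,mm.sum(),"z",np.median(t[:,2]))
print("pot",circ(g,mm,.051), "table",np.nanmedian(P[v-30:v+30,u+40:u+60,2]))
q=env.ik(W(p,0,z=-.006),down(77)); print(q); q=env.ik(W(p,0,z=-.006),down(-13)); print(q); 
for z in(-.006,-.012):print(env.ik([*p,z],down(167)))
E
```

```text
[ 0.38589935 -0.16543932  0.25423317] 18.225
well (array([0.51305537, 0.13632158]), np.float64(0.015740958149834575), 65)
317 205 468 z 0.05160543720014239
pot (array([ 0.44030606, -0.18019356]), np.float64(0.016696739468687057), 67) table -0.001218684971202881
[ 0.36188771  0.88894102 -0.11780453  2.14805516  0.70455588  0.1413584
  0.93172621]
[ 0.30514006  0.88967369 -0.02545222  2.15071221  0.19298609  0.10326909
 -0.12976431]
[ 0.4913198   0.90274677 -0.32936936  2.14123192  1.12851795  0.28478252
  2.08494954]
[ 0.47401229  0.91229224 -0.30085005  2.14248164  1.14630215  0.26012232
  2.06776767]
```

Run:
```python
from h import *
D=.055; p=(.4403,-.1802); ZG=-.0055
env.move_straight([*p,.06],vel=.2)
print("hit",env.move_straight([*p,ZG],vel=.08,f_stop=4),status.get_obs()["tool_pos"])
effector.gripper_to(0.0,5); o=status.get_obs(); print("grip",o["opening"]*88,o["gripper_force"],o["tool_pos"])
effector.gripper_to(0.62,5)
env.move_straight([*p,.06],vel=.15)
env.move_straight(W(p,-D,z=.255),vel=.2); g=snap("wpot2")
P=cloud(g); c=g["R"]@np.array([*p,.052])+g["t"]; u=int(g["fx"]*c[0]/c[2]+g["cx"]); v=int(g["fy"]*c[1]/c[2]+g["cy"])
m=np.zeros((400,640),bool); m[v-35:v+35,u-35:u+35]=1; mm=m&(P[...,2]>.047)
print("pot",circ(g,mm,.051),status.get_obs()["clock"],status.get_obs()["tool_pos"])
```

```text
hit False [ 0.44051222 -0.18031602 -0.00515532]
grip 33.68379315993762 4.991209474392235 [ 0.4405077  -0.18037316 -0.0052446 ]
pot (array([ 0.4402776 , -0.18022215]), np.float64(0.016753864240008645), 67) 23.0917 [ 0.38624516 -0.16767118  0.25406312]
```

Run:
```python
from h import *
p=(.4403,-.1802); ZG=-.0055
env.move_straight([*p,.06],vel=.2)
env.move_straight([*p,ZG],vel=.08,f_stop=4)
effector.gripper_to(0.0,8); o=status.get_obs(); g=o["tool_pos"].copy(); print("grip",o["opening"]*88,g)
env.move_straight([*p,.10],vel=.15)
t=np.array([.4403+.51306-.44028,-.1802+.13632+.18022])
env.move_straight([*t,.10],vel=.2)
env.move_straight([*t,.066],vel=.1); env.wait(.2)
o=status.get_obs(); e=o["tool_pos"][:2]-(g[:2]+[.07278,.31654]); print("err",e,o["opening"]*88); t=t-e
f0=o["ft_force"].copy()
hit=env.move_straight([*t,g[2]+.030],vel=.015,f_stop=3)
o=status.get_obs(); print("contact",hit,"foot z",o["tool_pos"][2]-g[2],o["tool_pos"]-[*t,0],o["ft_force"]-f0,o["clock"])
```

```text
grip 34.04742967354779 [ 0.44049545 -0.18039222 -0.00523772]
err [0.00027112 0.00031524] 34.01637384524551
contact True foot z 0.03619843543787203 [ 1.78129238e-06 -2.78005432e-04  3.09607113e-02] [-0.94058499 -1.40090056  3.93297225] 31.025
```

```bash
echo 'ORG=(.51115,.13675)' >> h.py
python3 - <<'E'
from h import *
o=status.get_obs(); t=o["tool_pos"].copy()
effector.gripper_to(0.6,8); o=status.get_obs(); print(o["ft_force"],o["opening"])
env.move_straight([t[0],t[1],.13],vel=.15)
env.move_straight(W(W(ORG,.002),-.055,z=.265),vel=.2); g=snap("wseat")
P=cloud(g); w=W(ORG,.002,z=.088); c=g["R"]@np.array(w)+g["t"]; u=int(g["fx"]*c[0]/c[2]+g["cx"]); v=int(g["fy"]*c[1]/c[2]+g["cy"])
m=np.zeros((400,640),bool); m[v-32:v+32,u-32:u+32]=1; mm=m&(P[...,2]>.082)&(P[...,2]<.1); t=P[mm]
print(u,v,mm.sum(),"topz",np.median(t[:,2]),"deck",np.nanmedian(P[v-30:v+30,u-50:u-40,2]),circ(g,mm,np.median(t[:,2])),w,status.get_obs()["clock"])
A=np.c_[t[:,:2]-t[:,:2].mean(0),np.ones(len(t))]; t2=t[t[:,2]>np.median(t[:,2])-.003]; A=np.c_[t2[:,:2]-t2[:,:2].mean(0),np.ones(len(t2))]; print("tilt",np.linalg.lstsq(A,t2[:,2],rcond=None)[0])
cv2.imwrite("pics/seat.png",cv2.resize(g["image"][v-60:v+70,u-80:u+80],None,fx=4,fy=4))
for a in (105,80,50,20,0):
    a=np.radians(a); x=.052-.084*np.cos(a)+.034*np.sin(a)+.009; z=.051+.084*np.sin(a)+.034*np.cos(a)-.0273
    print(env.ik(W(ORG,x,z=z),down(77)) is not None,end=" ")
print(env.ik(W(ORG,.131,z=.165),down(77)) is not None)
E
```

```text
[-0.73170164  0.66167086  0.47767072] 0.5982701680855953
318 212 540 topz 0.08791025024284826 deck -0.0015555765635907304 (array([0.51223794, 0.13618023]), np.float64(0.016885990954445342), 73) [np.float64(0.5130987401295705), np.float64(0.13630009789131228), 0.088] 33.2333
tilt [ 0.00681364 -0.00120447  0.08791198]
True True True True True True
```

View pics/seat.png

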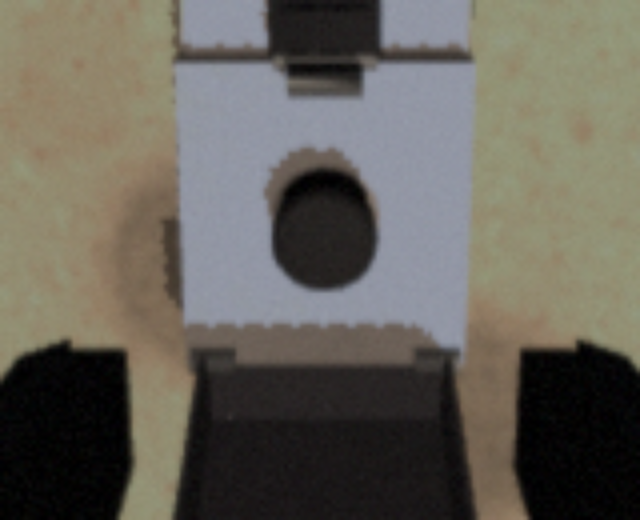

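The pot stands level in the well (crop (325,230)). Its top is at z≈0.089, about 28 mm proud of the deck, so it is fully down. Now I'll close the lid.

Run:
```python
from h import *
def pt(deg,u=.084):
    a=np.radians(deg); return W(ORG,.052-u*np.cos(a)+.034*np.sin(a)+.009,z=.051+u*np.sin(a)+.034*np.cos(a)-.0273)
effector.gripper_to(0.0,20)
env.move_straight(W(ORG,.135,z=.19),vel=.25)
s=pt(100); b=W(ORG,.135,z=s[2])
print("down hit",env.move_straight(b,vel=.12,f_stop=4))
f0=status.get_obs()["ft_force"].copy()
for d in (103,95,87,79,71,63,55,47,39,31,23,16,10,6):
    hit=env.move_straight(pt(d),vel=.08,f_stop=6); o=status.get_obs(); F=o["ft_force"]-f0
    print(d,hit,F.round(2),(o["tool_pos"]-pt(d)).round(4)[2])
    if hit or np.linalg.norm(F)>9: break
print(o["clock"])
```

```text
down hit False
103 False [0.66 0.17 0.29] 0.0007
95 False [ 0.51 -0.09 -0.72] 0.0005
87 False [ 1.25 -1.46 -0.28] 0.0001
79 False [ 0.81 -0.07 -0.06] 0.0
71 False [1.   0.65 0.47] 0.0
63 False [ 0.75 -0.1   0.55] -0.0
55 False [ 1.05 -1.37  0.48] -0.0
47 False [ 1.6  -0.43  0.24] 0.0
39 False [ 0.12 -0.53  1.32] -0.0
31 False [ 1.13 -0.59  1.21] -0.0
23 False [ 0.36 -1.26  1.22] 0.0
16 False [ 0.69 -1.45  2.  ] 0.0
10 False [-0.04  1.09  1.06] 0.0
6 False [0.26 0.49 1.26] 0.0
40.2583
```

Following the arc shows 1–2 N as expected, so I'll snap it shut in small steps.

Run:
```python
from h import *
z=lambda o:o["tool_pos"][2]
o=status.get_obs(); zs=z(o); xy=W(ORG,-.023)[:2]; Fp=[]
zt=.085-.0273; print(zs,zt)
zc=zs; f0=0.2
while zc>zt-.0045:
    zc-=.0006
    hit=env.move_straight([*xy,zc],vel=.012,f_stop=8); o=status.get_obs(); F=o["ft_force"][2]; Fp.append(F)
    print(round((z(o)-zt)*1000,2),F.round(1),hit,end="; ")
    if F>14 or hit: break
print(o["clock"])
```

```text
0.0663144543714162 0.0577
8.06 1.1 False; 7.34 0.7 False; 6.79 1.0 False; 6.38 4.4 False; 5.92 6.8 False; 5.45 8.3 False; 4.84 7.9 False; 4.29 9.9 False; 3.85 11.9 False; 2.45 0.8 False; 1.82 -0.1 False; 1.35 -0.9 False; 0.79 0.2 False; 0.2 0.5 False; -0.37 1.9 False; -1.02 2.1 False; -1.65 1.0 False; -2.14 3.3 False; -2.59 5.6 False; -2.99 8.3 False; -3.4 11.9 False; -3.79 13.4 False; 46.0
```

Run:
```python
from h import *
env.move_straight(W(ORG,-.023,z=.10),vel=.1)
env.move_straight(W(ORG,-.09,z=.22),vel=.25); env.wait(.5)
o=status.get_obs(); print(o["clock"],o["ft_force"])
g=snap("wend"); P=cloud(g)
for x in(-.035,-.02,-.005,.01):
    c=g["R"]@np.array(W(ORG,x,z=.096))+g["t"]; u=int(g["fx"]*c[0]/c[2]+g["cx"]); v=int(g["fy"]*c[1]/c[2]+g["cy"]); print(u,v,np.nanmedian(P[v-2:v+3,u-30:u-22].reshape(-1,3),0).round(4))
s=imaging.grab_frame("scene"); np.savez("s3.npz",**s); cv2.imwrite("pics/s3.png",cv2.resize(s["image"][130:310,170:420],None,fx=3.2,fy=3.2))
Q=cloud(s)[190:300,215:325].reshape(-1,3); 
a=np.radians(-13); L=(Q[:,:2]-ORG)@np.array([[np.cos(a),-np.sin(a)],[np.sin(a),np.cos(a)]])
for lo in range(-40,50,15):
    k=(L[:,0]>lo/1e3)&(L[:,0]<(lo+15)/1e3)&(abs(L[:,1])<.035)&(Q[:,2]>.07); print(lo,k.sum(),np.median(Q[k,2]).round(4))
```

```text
47.8167 [ 0.11257769 -0.74683141 -0.06137291]
318 228 [0.4703 0.1154 0.096 ]
318 240 [0.4834 0.1117 0.0961]
318 252 [0.4114 0.1468 0.2754]
318 263 [0.4114 0.148  0.2857]
-40 175 0.0947
-25 171 0.0952
-10 155 0.0952
5 155 0.0953
20 143 0.0955
35 134 0.0948
```

View pics/s3.png

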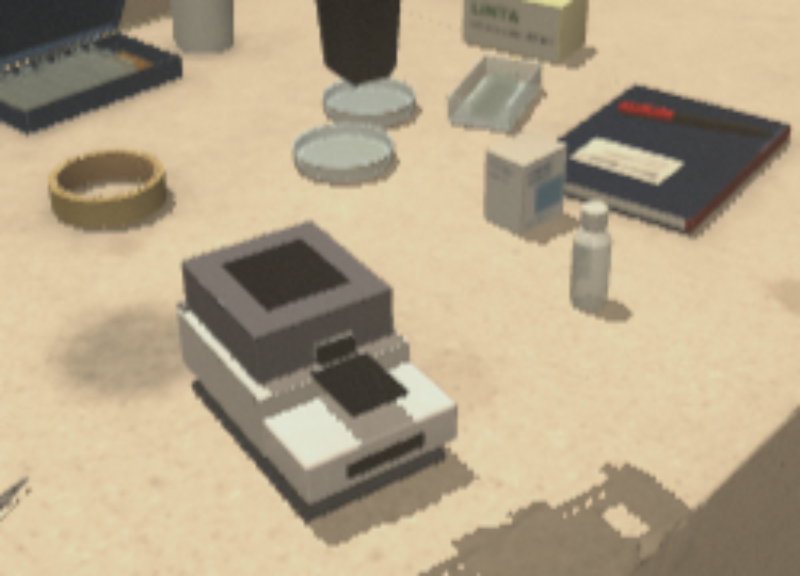

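The lid is flat and latched: its roof is level at z≈0.095, matching before, and the hook is over it at crop (335,347). The carton (523,185) and bottle (590,260) are standing where they were, and the robot is touching nothing.

```bash
python3 -c "
from plant import order; print(order.job_done())"
```

```text
the job is handed in; nothing more can be done
None
```

The job is handed in: the pot stands fully down in the well and the lid is latched shut, with peak reader force about 13 N, the bottle and carton untouched, and about 48 s of the 72 s used.

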